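# Start the milk frother on its long programme

### The arm

A 7-joint arm with a two-finger parallel gripper is mounted at the origin on the work surface. World frame = base frame: x ahead of the robot, y to its left, z up, the work surface at z = 0. Lengths are in m, angles in rad, forces in N, time in s.
With the tool pointing down it reaches from about 0.4 to 0.9 m from the base axis. Payload 5.5 kg.
Tool frame: the origin (TCP) lies midway between the tips of the shut fingers; the grasp point (between the pads) lies 19 mm behind it (manip.grip_depth is the distance from the TCP to the grasp point, in m); z points along the fingers, y is the line along which they close (so a half turn about z gives the same grasp; the last joint's range is limited). The gripper opens to 92 mm and grips with 3 to 60 N. Pads are 19 mm wide; open, the fingers measure 130 mm over their backs; the gripper's body (75 mm by 190 mm) begins 47 mm behind the grasp point.
Start: joints at [1.415, 0.501, -0.427, 1.55, 0.221, 1.138, -0.21], TCP at [0.264, -0.594, 0.227] pointing down, gripper open.
Joint ranges: [-2.88, 2.88], [-0.31, 2.03], [-1.54, 1.56], [0.2, 2.42], [-1.41, 4.55], [0.19, 2.02], [-2.57, 2.57]. Speed limits (rad/s): [2.57, 2.57, 3.14, 3.14, 3.14, 3.14, 3.14].

### API

Orientations are given as a unit quaternion [x, y, z, w].
In Python, from bench import manip, effector, viewer gives the robot as it stands. Calls block until the motion is done:
- manip.move_pose(position, orientation): joint-space move of the TCP to a pose.
- manip.servo_line(position, ori=None, vel=0.15): straight line of the TCP; ori=None keeps the orientation; vel is the mean speed in m/s.
- manip.movej(angles): joint-space move.
- effector.open_jaws() and effector.close(f_grip=None): open the fingers fully, or close them until they stop; f_grip is the grip in N (None keeps the last).
- manip.sleep(seconds).
- manip.solve_ik(position, orientation): joint angles nearest the present ones, or None.
- viewer.get_image(name): name is "scene" or "side" or "wrist"; returns the picture (384x512x3 uint8, red, green, blue); there is no depth.
- viewer.get_calibration(name): a dict with "vfov" (degrees; the focal length in pixels is half the picture's height over the tangent of half this angle, whatever the lens; pixels are square), "cx", "cy" (the principal point, pixels), "eye" and "attitude" of the camera in the world. Camera axes: x right, y down, z forward; pixel columns grow to the right and rows downward; lengths in m; the calibration is good to about 2 mm. A picture is of the moment at which its call begins: read the wrist's pose just before it. get_calibration takes no time and is no camera call; for the wrist camera it gives the pose at the moment of the call.
A pose or a line that the arm cannot do raises manip.PlanningError and nothing moves.
- manip.hand_in(): hands the job in; it is judged then, once.
Readings, each from a call of its own:
- manip.current_clock(): time.
- manip.current_q(): joint angles.
- manip.current_joint_velocities(): joint speeds.
- manip.current_tau(): joint torques, N m.
- manip.current_tool_pos(): TCP position.
- manip.current_tcp_rot(): TCP orientation.
- manip.current_force(): force on the tool from outside, world axes, zero at the start.
- manip.current_wrist_torque(): the same for the moment, N m.
- manip.current_finger_gap(): finger opening in m.
- manip.current_gripper_force(): force on a finger pad.
Only numpy, scipy, OpenCV 4.12 (cv2) and the standard library are available. Lean on these libraries where they do the work, as an engineer would, in place of code of your own. Each camera call takes 0.05 s, during which the arm holds its last target. There are 200 camera calls.

### The job

Get the milk frother going: stand the empty steel beaker upright in the middle of the frother's dark round plate and let go of it, put its lid on properly, and only then press the wide key until it stays down and the key that was down pops up. Set the beaker and the lid down gently, do not drop them. Press no other key and leave the other things on the counter where they are.

Things in the scene. Friction and masses are not known exactly. Their poses are not given: they have to be found in the camera images.
- frother: Low milk frother fixed to the counter at a varying place and yaw: steel body 240 mm deep (x), 200 mm wide (y), origin under its centre at counter height. Front (-x): black console, x -120 to -30 mm, 62 mm high, with a row of four grey keys along y. Behind it a flat deck, 45 mm high, carries the round plate.
- plate (a point): Centre of the top face of the frother's dark round heating plate, 80 mm across, 48 mm above the counter, at (55, 0) mm in the frother's frame.
- key_wide_top (a point): Centre of the top face of the wide key (52 mm along the frother's x, 46 mm along its y), the last key on the frother's -y side, at (-75, -51) mm in the frother's frame. Its top is 76 mm above the counter when up and 68 mm when down. The point moves with the key.
- key_wide (a joint): Travel of the wide key, straight down: 0 up (as at the start), 0.008 m down. The four keys are interlocked, always exactly one down: pushing another needs 6 to 8 N at first, it snaps over at half travel and stays down by itself, and the one that was down pops up.
- key_a_top (a point): Centre of the top face of the first narrow key (52 x 26 mm), at (-75, 61) mm in the frother's frame, 76 mm above the counter when up, 68 mm when down; 8 mm gaps between all keys.
- key_a (a joint): Travel of the first narrow key: 0 up, 0.008 m down. One of the three narrow keys is down at the start.
- key_b_top (a point): The same for the second narrow key, at (-75, 27) mm in the frother's frame.
- key_b (a joint): Travel of the second narrow key: 0 up, 0.008 m down.
- key_c_top (a point): The same for the third narrow key, beside the wide key, at (-75, -7) mm in the frother's frame.
- key_c (a joint): Travel of the third narrow key: 0 up, 0.008 m down.
- beaker: Plain round straight-sided steel beaker, empty, open at the top, no handle: 58 mm outside diameter, 80 mm high, 3 mm wall (bore 52 mm), about 160 g, standing on the counter left or right of the frother. Origin at the centre of its underside, z up through its mouth.
- lid: The beaker's loose lid, knob up, lying on its plug on the counter, across the frother from the beaker: steel disc 62 mm wide, 4 mm thick; under it a black plug 45 mm wide, 7 mm deep, to go in the beaker's mouth; on top a black knob 18 mm wide, 24 mm tall. 60 g. Origin: centre of the plug's underside, z up. Seated, the disc rests on the rim and the origin is 73 mm above the beaker's underside.
- mug: Bystander: white mug with a handle, 80 mm across, 90 mm high, origin under its centre.
- tamper: Bystander: dark wooden coffee tamper, 56 mm across, 82 mm high, origin under its centre.
- jar: Bystander: glass jar, 90 mm across, 130 mm high, origin under its centre.
- spoon: Bystander: steel spoon lying on the counter.
- cup: Bystander: small white cup, 72 mm across, 60 mm high, on a round wooden board (200 mm across, 15 mm thick), origin under its centre.
Things that resemble listed ones, but are neither listed nor needed, are in the scene too. What is shaped like the beaker but green is not meant.

How it is judged:
On the way, in this order (a step that is already met when the one before it is completed fails the run):
1. the beaker stands upright on the plate, let go of (horizontal distance between beaker and plate below 0.012 m and z of beaker in the frame of plate below 0.003 m and angle between beaker's own z axis and vertical below 0.06 rad and contact force between the fingers and beaker below 0.3 N), for 0.2 s.
2. the lid sits on the beaker, let go of (horizontal distance between lid and beaker below 0.006 m and z of lid in the frame of beaker between 0.069 and 0.0755 m and angle between lid's own z axis and vertical below 0.06 rad and contact force between the fingers and lid below 0.3 N), for 0.2 s.
3. the wide key is down and all others are up (value of joint key_wide above 0.0065 m and value of joint each of key_a, key_b, key_c below 0.0015 m), for 0.2 s.
At the end, for the whole second after the job is handed in: The wide key stays down (at least 6.5 of its 8 mm) and the three narrow keys are up (within 1.5 mm); the beaker stands upright on the plate, its centre within 12 mm of the plate's, with the lid seated level on it (plug in the mouth, centred within 6 mm), both at rest and released (all of step 3 and horizontal distance between beaker and plate below 0.012 m and z of beaker in the frame of plate below 0.003 m and angle between each of beaker, lid's own z axis and vertical below 0.06 rad and horizontal distance between lid and beaker below 0.006 m and z of lid in the frame of beaker between 0.069 and 0.0755 m and linear speed of each of beaker, lid below 0.02 m/s); the robot touches nothing.
It fails at once if a narrow key that was up is pressed down ((value of joint key_a above 0.006 m and distance of key_a_top from where it was at the start of the episode above 0.0055 m) or (value of joint key_b above 0.006 m and distance of key_b_top from where it was at the start of the episode above 0.0055 m) or (value of joint key_c above 0.006 m and distance of key_c_top from where it was at the start of the episode above 0.0055 m)).
It fails at once if the beaker is dropped or slammed onto the plate (moving faster than 0.4 m/s just above it) (horizontal distance between beaker and plate below 0.03 m and z of beaker in the frame of plate below 0.012 m and linear speed of beaker above 0.4 m/s).
It fails at once if the lid is dropped or slammed onto the beaker (moving faster than 0.4 m/s just above it) (horizontal distance between lid and beaker below 0.03 m and z of lid in the frame of beaker below 0.088 m and linear speed of lid above 0.4 m/s).
It fails at once if the beaker or the lid is tipped over (angle between any of beaker, lid's own z axis and vertical above 0.9 rad).
It fails at once if a bystander is pushed away (more than 30 mm) or knocked over (distance of any of mug, tamper, jar, spoon, cup from where it was at the start of the episode above 0.03 m or angle between any of mug, tamper, jar, cup's own z axis and vertical above 0.6 rad).
It also fails if it takes over 64 s, if anything falls off the work surface, if the arm or the gripper's body presses on something with over 40 N, if the wrist force passes 120 N, or if a joint passes its speed limit or range.

## Working session

There is one attempt and no reset: what is moved stays moved. The work goes in short steps, each a Python script; the robot and the scene stay as the last script left them, time stands still between calls to the robot, and variables do not carry over. Pictures are saved under pics/ and viewed, at most 10 in all, crops included, and the job is handed in when it is done.

```bash
ls; mkdir -p pics; python3 - <<'E'
from bench import manip, effector, viewer
import cv2,numpy as np
for n in ("scene","side"):
    im=viewer.get_image(n); cv2.imwrite(f"pics/{n}0.png",cv2.resize(im[:,:,::-1],(800,600),interpolation=cv2.INTER_CUBIC)); cv2.imwrite(f"pics/{n}0raw.png",im[:,:,::-1]); print(n,viewer.get_calibration(n))
print(manip.current_tcp_rot(),manip.current_clock(),viewer.get_calibration("wrist"))
E
```

```text
pics
scene {'vfov': 50.80062646933772, 'cx': 246.74470763533543, 'cy': 187.8480903019552, 'eye': array([ 1.25321934, -0.73199127,  1.08346892]), 'attitude': array([ 0.85470585,  0.35009194, -0.14868975, -0.35327738])}
side {'vfov': 49.933921391691975, 'cx': 251.89982855709812, 'cy': 197.48579305695927, 'eye': array([0.30996515, 0.87722485, 0.78251469]), 'attitude': array([-0.11350757,  0.88474468, -0.44851816,  0.05634129])}
[ 9.78144970e-01  2.07922235e-01 -1.64606118e-04 -8.57477807e-04] 0.1 {'vfov': 67.27678231857378, 'cx': 254.77943685037567, 'cy': 191.9884498822838, 'eye': array([ 0.32768662, -0.56404426,  0.38362014]), 'attitude': array([ 0.83130341, -0.53966549, -0.07329599,  0.1110113 ])}
```

View pics/scene0.png

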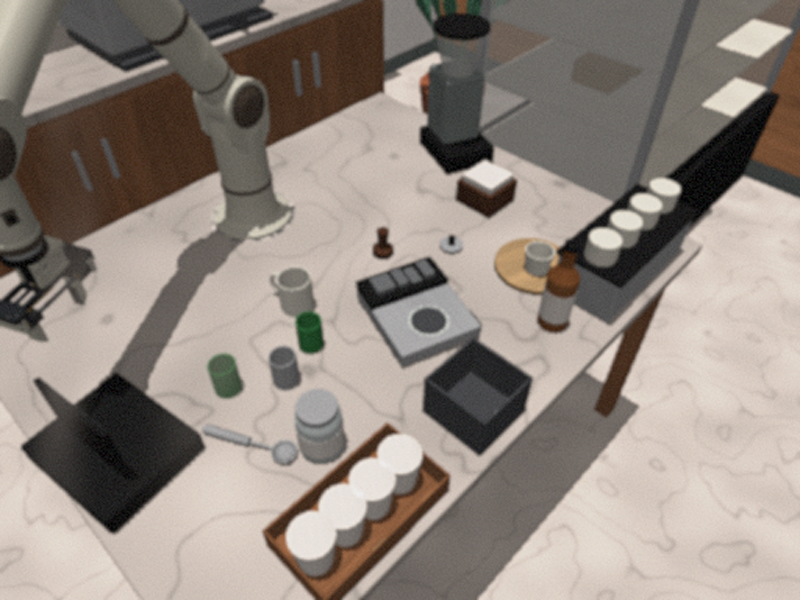

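View pics/side0.png

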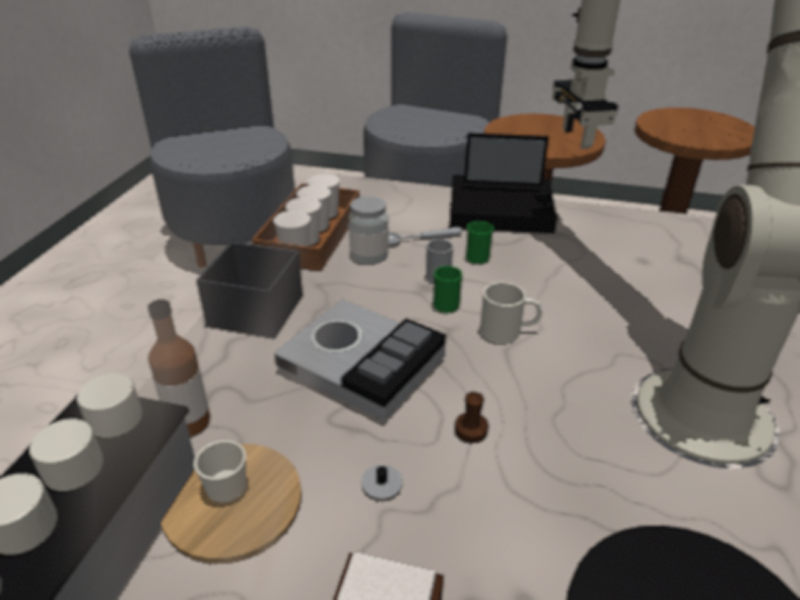

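Candidates for the beaker in the scene view are the grey-steel cup (284,367), the pale green cup (225,375) and the dark green cup (310,332). Only the grey one fits, being plain steel and not green. The lid is the disc with a black knob at (452,243), across the frother. The plate is at (430,320), with the keys around (405,277). I'll confirm with a crop and compute positions.

```bash
cat > h.py <<'E'
import numpy as np, cv2
from scipy.spatial.transform import Rotation as R
def ray(cal,uv,H=384):
    f=H/2/np.tan(np.radians(cal['vfov'])/2)
    d=np.array([(uv[0]-cal['cx'])/f,(uv[1]-cal['cy'])/f,1.])
    return cal['eye'],R.from_quat(cal['attitude']).apply(d)
def atz(cal,uv,z):
    e,d=ray(cal,uv); return e+d*(z-e[2])/d[2]
def proj(cal,P,H=384):
    f=H/2/np.tan(np.radians(cal['vfov'])/2)
    p=R.from_quat(cal['attitude']).inv().apply(np.atleast_2d(P)-cal['eye'])
    return p[:,:2]/p[:,2:]*f+[cal['cx'],cal['cy']]
def down(yaw): # tool z down, tool y axis at angle yaw+90deg.. x axis at yaw
    return (R.from_euler('z',yaw)*R.from_euler('x',np.pi)).as_quat()
E
python3 - <<'E'
from bench import viewer
from h import *
c={n:viewer.get_calibration(n) for n in("scene","side")}
P={'plate':((430,320),(337,336),.048),'beakertop':((284,354),(439,247),.08),'lid':((452,245),(381,484),.009),'mugtop':((296,276),(503,295),.09),'green':((310,318),(447,272),.08),'green2':((225,361),(479,227),.08),'cup':((540,249),(221,455),.075),'tamper':((382,233),(474,400),.08),'jar':((319,400),(369,207),.13),
'basketfarcorner':((475,343),(0,0),.07)}
for k,(a,b,z) in P.items(): print(k,atz(c['scene'],np.array(a)*.64,z).round(3),atz(c['side'],np.array(b)*.64,z).round(3))
for nm,p in dict(corR=(435,259),corL=(357,283)).items(): print(nm,atz(c['scene'],np.array(p)*.64,.062).round(3))
for nm,p in dict(backR=(480,324),backL=(408,360)).items(): print(nm,atz(c['scene'],np.array(p)*.64,.045).round(3))
im=cv2.imread('pics/scene0raw.png')[140:270,130:330]
cv2.imwrite('pics/crop1.png',cv2.resize(im,(800,520),interpolation=cv2.INTER_CUBIC))
E
```

```text
plate [0.647 0.011 0.048] [0.639 0.015 0.048]
beakertop [ 0.515 -0.293  0.08 ] [ 0.512 -0.289  0.08 ]
lid [0.488 0.277 0.009] [0.481 0.286 0.009]
mugtop [ 0.361 -0.132  0.09 ] [ 0.359 -0.131  0.09 ]
green [ 0.476 -0.19   0.08 ] [ 0.477 -0.197  0.08 ]
green2 [ 0.444 -0.388  0.08 ] [ 0.443 -0.397  0.08 ]
cup [0.698 0.352 0.075] [0.699 0.345 0.075]
tamper [0.384 0.124 0.08 ] [0.369 0.149 0.08 ]
jar [ 0.683 -0.338  0.13 ] [ 0.678 -0.333  0.13 ]
basketfarcorner [0.772 0.012 0.07 ] [ 3.295 -2.234  0.07 ]
corR [0.53  0.159 0.062]
corL [ 0.456 -0.031  0.062]
backR [0.733 0.081 0.045]
backL [ 0.689 -0.105  0.045]
```

View pics/crop1.png

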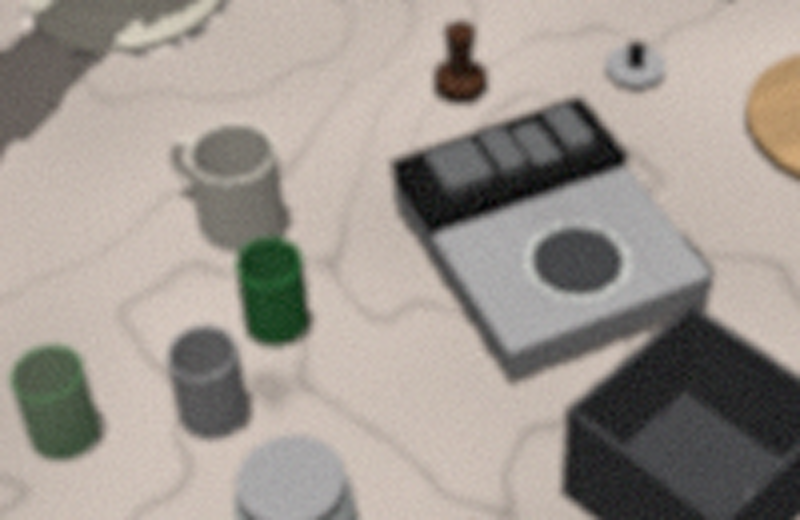

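The crop confirms it: the grey steel beaker at crop (204,353) sits between the two green ones. The plate is at crop (577,260), and the wide key is the leftmost at (460,162). Now wrist close-ups.

```bash
python3 - <<'E'
from bench import manip, effector, viewer
from h import *
import json
c=viewer.get_calibration('wrist'); T=manip.current_tool_pos(); q=R.from_quat(manip.current_tcp_rot())
print('cam in tool',q.inv().apply(c['eye']-T), 'axis',(q.inv()*R.from_quat(c['attitude'])).as_matrix().round(3))
rel=q.inv()*R.from_quat(c['attitude']); off=q.inv().apply(c['eye']-T)
for n,t,yaw,h in (('b',(.513,-.291,.08),0,.33),('f',(.60,.0,.06),-.4,.42),('l',(.484,.281,.01),0,.30)):
    best=None
    for y in (yaw,yaw+np.pi,yaw+np.pi/2,yaw-np.pi/2):
        o=R.from_quat(down(y)); ax=(o*rel).apply([0,0,1]); eye=np.array(t)-ax*(h/-ax[2]); p=eye-o.apply(off)
        s=manip.solve_ik(p,down(y))
        if s is None: continue
        d=abs(np.array(s)-manip.current_q()).max()
        if best is None or d<best[0]: best=(d,p,y)
    print(n,best)
    manip.move_pose(best[1],down(best[2])); manip.sleep(.3)
    c=viewer.get_calibration('wrist'); im=viewer.get_image('wrist')
    cv2.imwrite(f'pics/w{n}.png',im[:,:,::-1])
    json.dump({k:np.array(v).tolist() for k,v in c.items()},open(f'w{n}.json','w'))
print(manip.current_clock())
ims=[cv2.imread(f'pics/w{n}.png') for n in 'bfl']
g=np.hstack([i for i in (ims[0],ims[2])]); cv2.imwrite('pics/wbl.png',cv2.resize(g,(800,300)))
cv2.imwrite('pics/wf2.png',cv2.resize(ims[1],(800,600)))
E
```

```text
cam in tool [ 0.07002689 -0.00107987 -0.15781808] axis [[ 0.    -0.965 -0.264]
 [ 1.     0.    -0.   ]
 [ 0.    -0.264  0.965]]
b (np.float64(0.3960173307894023), array([ 0.51417622, -0.27080806,  0.25218192]), 1.5707963267948966)
f (np.float64(0.57931036469192), array([0.55920744, 0.01855237, 0.32218192]), 2.741592653589793)
l (np.float64(0.5865916974715348), array([0.47200978, 0.28216746, 0.15218192]), 3.141592653589793)
5.05
```

View pics/wbl.png

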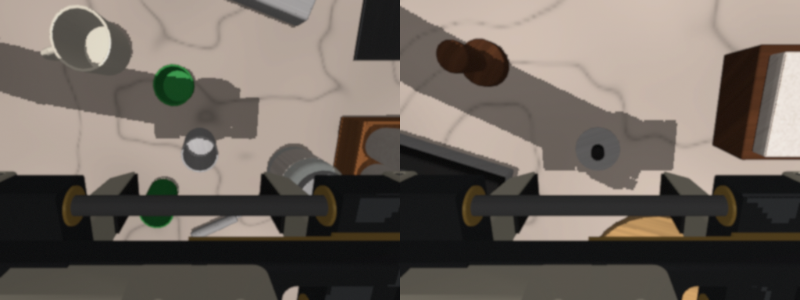

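View pics/wf2.png

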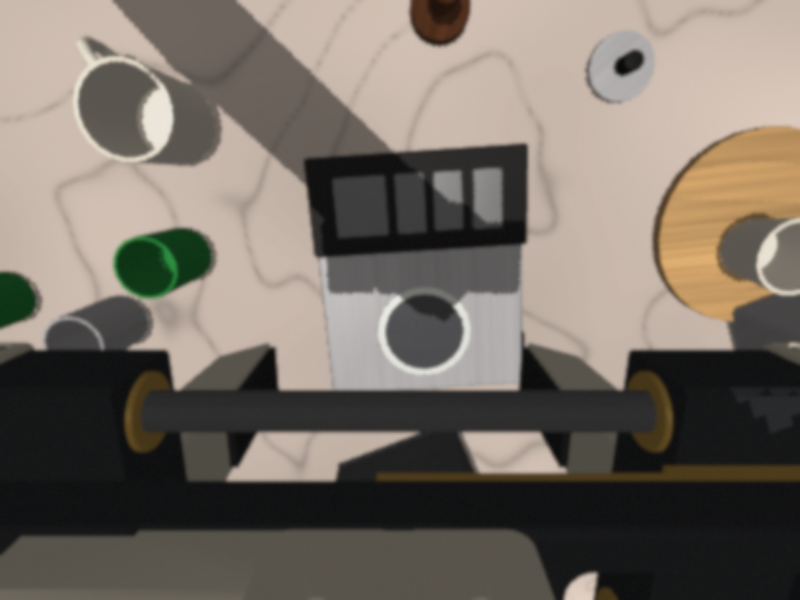

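The wrist views show the steel beaker's rim at (200,146) left and the lid disc at (597,149) right. In the frother view the plate ring is at (425,331), the wide key at (362,207) and the lid at (621,66). Next I'll extract poses and cross-check them.

```bash
python3 - <<'E'
from h import *
import json
from scipy.optimize import least_squares
W={n:{k:np.array(v) for k,v in json.load(open(f'w{n}.json')).items()} for n in 'bfl'}
s=.64
Fp=[(305,158,-120,-100+0,62),(527,145,-120,100,62),(527,243,-30,100,62),(317,256,-30,-100,62),(425,331,55,0,48),
 (333,180,-101,-74,76),(387,176,-101,-28,76),(390,233,-49,-28,76),(338,238,-49,-74,76)]
Fp=np.array(Fp,float)
def frame(p,P): return R.from_euler('z',p[2]).apply(P*1e-3)+[p[0],p[1],0]
f=lambda p:(proj(W['f'],frame(p,Fp[:,2:]))-Fp[:,:2]*s).ravel()
r=least_squares(f,[.59,.03,-.4],loss='soft_l1'); print('frother',r.x, 'resid px\n',f(r.x).reshape(-1,2).round(1))
print('plate',frame(r.x,np.array([[55,0,48.]])),'key',frame(r.x,np.array([[-75,-51,76.]])))
sc=__import__('bench').viewer.get_calibration('scene')
print('scene check plate px(view)',proj(sc,frame(r.x,np.array([[55,0,48.],[-75,-51,76],[120,100,45]])))/s)
print('beaker rim',atz(W['b'],(200*1.28,146*1.28),.08),'lid disc top',atz(W['l'],(197*1.28,149*1.28),.011),'lid from f',atz(W['f'],(621*s,66*s),.009))
b=cv2.imread('pics/wb.png')[140:240,200:320]; l=cv2.imread('pics/wl.png')[140:240,200:320]; p=cv2.imread('pics/wf.png')[170:270,210:330]
cv2.imwrite('pics/crop3.png',cv2.resize(np.hstack([b,l]),(792,330),interpolation=cv2.INTER_CUBIC))
E
```

```text
frother [ 0.5909995   0.02978217 -0.33929744] resid px
 [[-0.9 -0.2]
 [ 2.2 -1.5]
 [ 1.4  1.2]
 [-1.3  1.4]
 [ 0.   1.1]
 [-0.1 -1.3]
 [-0.7 -1. ]
 [-0.   1.2]
 [ 0.4  0. ]]
plate [[0.64286388 0.01147681 0.048     ]] key [[0.50330128 0.0066516  0.076     ]]
scene check plate px(view) [[428.73955168 318.77131918]
 [382.75125163 280.53698387]
 [482.43052815 324.38213113]]
beaker rim [ 0.51391192 -0.28383209  0.08      ] lid disc top [0.48114738 0.27929307 0.011     ] lid from f [0.48149662 0.28004706 0.009     ]
```

View pics/crop3.png

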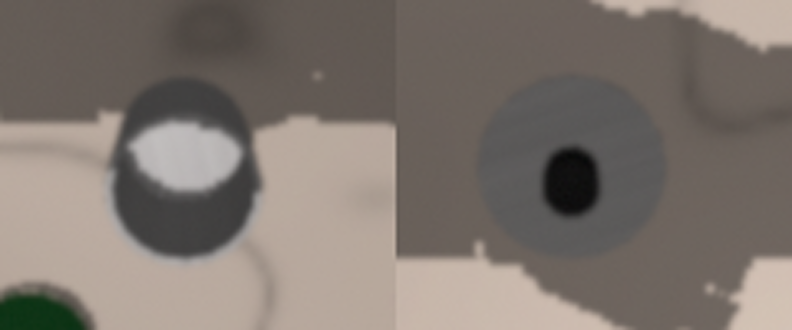

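The rim circle, with its near edge at crop y 262, centres at about (185,186). That puts the beaker at (0.514,-0.292), which agrees with the fixed views. I'll grasp it with a self-centring double squeeze, then place it.

```bash
cat >> h.py <<'E'
from bench import manip, effector, viewer
def pick_yaw(p,cands):
    q0=np.array(manip.current_q()); best=None
    for y in cands:
        s=manip.solve_ik(p,down(y))
        if s is not None:
            d=abs(np.array(s)-q0).max()+ (10 if abs(s[6])>2.4 else 0)
            if best is None or d<best[0]: best=(d,y)
    return best[1]
def st(m=''): print(m,manip.current_tool_pos().round(4),'gap',round(manip.current_finger_gap(),4),'F',np.round(manip.current_force(),1),'t',round(manip.current_clock(),2),'q7',round(manip.current_q()[6],2))
E
python3 - <<'E'
from h import *
rad=np.radians
B=np.array([.514,-.292]); zg=.036
up=[*B,.18]
y1=pick_yaw(up,[rad(170),rad(-10)])
manip.move_pose(up,down(y1))
manip.servo_line([*B,zg],vel=.1); st('at')
effector.close(5); st('c1'); effector.open_jaws()
y2=pick_yaw([*B,zg],[y1+np.pi/2,y1-np.pi/2])
manip.move_pose([*B,zg],down(y2)); st('rot')
effector.close(25); st('c2'); print(y1,y2)
if .05<manip.current_finger_gap()<.065:
    manip.servo_line([*B,.2],vel=.15); st('lift')
cv2.imwrite('pics/lift.png',viewer.get_image('scene')[:,:,::-1])
E
```

```text
at [ 0.5145 -0.2922  0.0367] gap 0.0916 F [ 0.3 -0.2 -0. ] t 8.72 q7 1.25
c1 [ 0.514  -0.2925  0.0361] gap 0.0593 F [-0.7 -0.8  1.2] t 9.34 q7 1.25
rot [ 0.5139 -0.2919  0.0359] gap 0.0921 F [-0.4 -0.1  0.4] t 11.31 q7 -0.11
c2 [ 0.5141 -0.2921  0.036 ] gap 0.0568 F [ 0.1  0.3 -0.5] t 11.95 q7 -0.11
2.9670597283903604 1.3962634015954638
lift [ 0.5132 -0.2917  0.1989] gap 0.057 F [ 0.  -0.7 -0.9] t 13.19 q7 0.02
```

```bash
python3 - <<'E'
from h import *
P=np.array([.6429,.0115]); z=.084
manip.servo_line([*P,.2],vel=.2); st()
manip.servo_line([*P,z+.015],vel=.12)
manip.servo_line([*P,z+.0005],vel=.03); st('down')
effector.open_jaws(); manip.sleep(.3); st('rel')
y=R.from_quat(manip.current_tcp_rot()).as_matrix(); yaw=np.arctan2(y[1,0],y[0,0])
y2=pick_yaw([*P,z],[yaw+np.pi/2,yaw-np.pi/2])
manip.servo_line([*P,.2],vel=.2)
cv2.imwrite('pics/a.png',viewer.get_image('scene')[:,:,::-1])
a=cv2.imread('pics/a.png')[140:260,200:330]; b=cv2.resize(a,(650,600),interpolation=cv2.INTER_CUBIC); cv2.imwrite('pics/a2.png',b)
E
```

```text
[0.6427 0.0099 0.1998] gap 0.0571 F [-0.1  0.2 -1.4] t 15.04 q7 -0.54
down [0.6428 0.0116 0.0843] gap 0.0571 F [-0.4  0.8 -1.4] t 16.67 q7 -0.62
rel [0.6429 0.0115 0.0845] gap 0.0918 F [ 0.5  0.2 -0.4] t 17.72 q7 -0.62
```

View pics/a2.png

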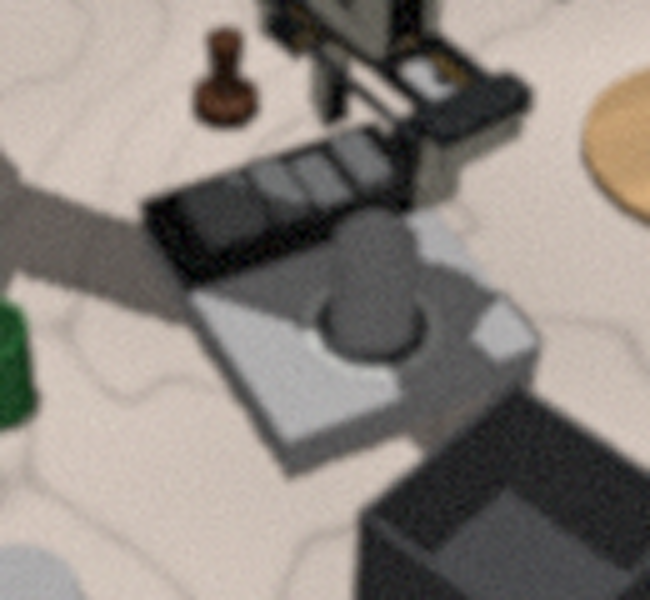

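The beaker stands upright, centred in the plate ring at (370,320). Now the lid.

```bash
python3 - <<'E'
from h import *
L=np.array([.4813,.2795]); z=.0145
up=[*L,.12]
m=R.from_quat(manip.current_tcp_rot()).as_matrix(); yaw=np.arctan2(m[1,0],m[0,0])
y1=pick_yaw(up,[np.radians(a) for a in range(-180,180,45)]); print(np.degrees(y1))
manip.move_pose([*L,.2],down(y1)); manip.servo_line([*L,.04],vel=.15); manip.servo_line([*L,z],vel=.04); st('at')
effector.close(4); st('c1'); effector.open_jaws()
y2=pick_yaw([*L,z],[y1+np.pi/2,y1-np.pi/2]); manip.move_pose([*L,z],down(y2)); st('rot')
effector.close(20); st('c2')
if .014<manip.current_finger_gap()<.022:
    manip.servo_line([*L,.06],vel=.06); manip.servo_line([*L,.26],vel=.2); st('lift')
cv2.imwrite('pics/b.png',cv2.resize(viewer.get_image('side')[:,:,::-1][150:350,100:400],(750,500),interpolation=cv2.INTER_CUBIC))
E
```

```text
135.0
at [0.4813 0.2797 0.0145] gap 0.0919 F [-0.2  0.1  0.3] t 21.69 q7 -0.4
c1 [0.4813 0.2796 0.0145] gap 0.0177 F [ 0.2  1.  -0.3] t 22.82 q7 -0.4
rot [0.4811 0.2795 0.0144] gap 0.0917 F [-1.2 -0.4  0.3] t 25.27 q7 -1.72
c2 [0.4813 0.2794 0.0145] gap 0.0172 F [0.4 0.1 0.6] t 26.41 q7 -1.72
lift [0.4805 0.2789 0.2587] gap 0.0173 F [-0.2 -0.5 -1.9] t 28.47 q7 -1.53
```

View pics/b.png

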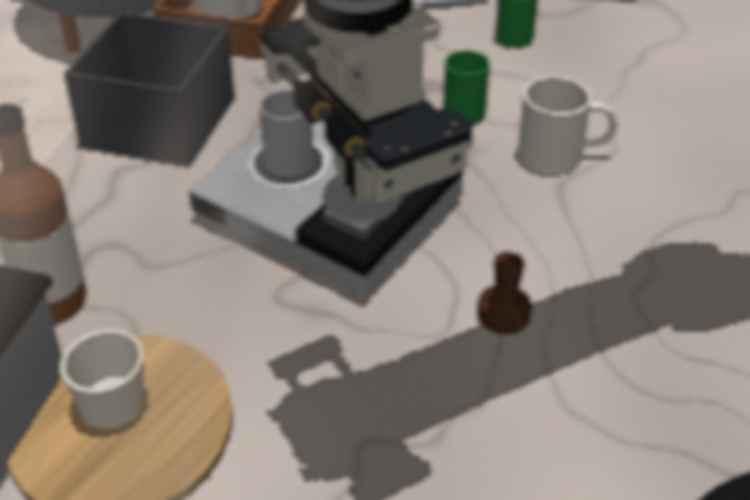

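The lid hangs level under the gripper at (362,208), and the beaker is centred on the plate at (288,160). Lowering with a force watch.

```bash
python3 - <<'E'
from h import *
P=np.array([.6429,.0115])
manip.servo_line([*P,.26],vel=.2); manip.servo_line([*P,.155],vel=.12); manip.sleep(.2); f0=manip.current_force(); st('pre')
for z in np.arange(.150,.1345,-.0025):
    manip.servo_line([*P,z],vel=.03); f=manip.current_force()-f0
    print(round(z,4),manip.current_tool_pos().round(4),f.round(1))
    if f[2]>3: break
E
```

```text
pre [0.6435 0.0115 0.156 ] gap 0.017 F [ 0.5 -0.2 -0.7] t 31.46 q7 -1.05
0.15 [0.6426 0.0114 0.1496] [-0.2  1.1 -0.3]
0.1475 [0.6427 0.0115 0.1472] [-0.3 -0.7  0.6]
0.145 [0.6427 0.0115 0.1448] [-0.7  0.2 -0.2]
0.1425 [0.6427 0.0115 0.1423] [-0.5  0.3 -0.1]
0.14 [0.6427 0.0115 0.1398] [-1.1  0.5  0.2]
0.1375 [0.6427 0.0114 0.1372] [-1.3 -0.8  0.8]
0.135 [0.6434 0.0116 0.1354] [0.1 0.5 2.4]
```

The plug went in freely, with contact only at the seated height. Release and press the wide key.

```bash
python3 - <<'E'
from h import *
effector.open_jaws(); manip.sleep(.4); st('rel')
p=manip.current_tool_pos(); manip.servo_line([.6429,.0115,.2],vel=.08); st('up')
a=-.3393; K=R.from_euler('z',a).apply([-.078,-.053,0])+[.591,.0298,0]; print(K)
effector.close(10)
y=pick_yaw([*K[:2],.15],[a+np.pi]) 
manip.servo_line([*K[:2],.2],vel=.2)
manip.move_pose([*K[:2],.15],down(y)); st('over key')
cv2.imwrite('pics/c.png',cv2.resize(viewer.get_image('side')[:,:,::-1][150:310,140:340],(800,600)[:2],interpolation=cv2.INTER_CUBIC))
E
```

```text
rel [0.6429 0.0115 0.135 ] gap 0.0917 F [0.3 0.6 0.6] t 34.92 q7 -1.06
up [0.6424 0.0113 0.1994] gap 0.0916 F [ 0.7 -0.4  0.6] t 35.89 q7 -1.03
[0.49980711 0.00578216 0.        ]
over key [0.5001 0.0059 0.1499] gap 0.0006 F [ 0.3  0.7 -0.2] t 39.78 q7 0.82
```

View pics/c.png

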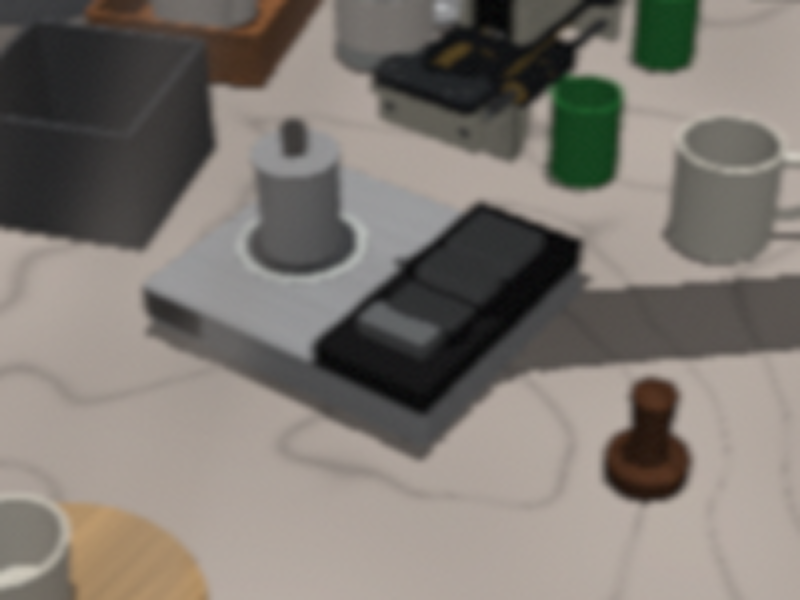

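The lid is seated level on the beaker at (295,150), and the gripper is above the wide-key end. Press with a force log.

```bash
python3 - <<'E'
from h import *
K=(.4998,.0058)
manip.servo_line([*K,.082],vel=.1); f0=manip.current_force()
for z in np.arange(.078,.0655,-.0015):
    manip.servo_line([*K,z],vel=.03); manip.sleep(.1); f=manip.current_force()-f0
    print(round(z,4),manip.current_tool_pos().round(4)[2],f.round(1))
    if f[2]>15: break
manip.sleep(.3); manip.servo_line([*K,.2],vel=.1); st()
manip.move_pose([.42,-.1,.28],manip.current_tcp_rot()); manip.sleep(.3); st()
s=viewer.get_image('scene')[:,:,::-1][140:250,210:320];d=viewer.get_image('side')[:,:,::-1][180:290,170:280]
cv2.imwrite('pics/d.png',cv2.resize(np.hstack([s,d]),(800,400),interpolation=cv2.INTER_CUBIC))
E
```

```text
0.078 0.0782 [-0.6 -0.1 -0.7]
0.0765 0.0765 [-0.  -0.2  0.8]
0.075 0.0752 [-0.7 -0.1  2.6]
0.0735 0.0736 [-1.6  0.1  3.6]
0.072 0.072 [ 0.1 -0.3  1.3]
0.0705 0.0702 [-0.4  0.5 -0.5]
0.069 0.069 [-0.3 -0.5 -0.6]
0.0675 0.0682 [-1.6 -0.6  7.8]
0.066 0.0679 [-7.5 -0.6 21.2]
 [0.4993 0.0058 0.1994] gap 0.0003 F [-0.2 -0.6  0.1] t 45.64 q7 0.89
 [ 0.4203 -0.0988  0.2794] gap 0.0006 F [-0.6  0.   0.4] t 46.61 q7 1.35
```

View pics/d.png

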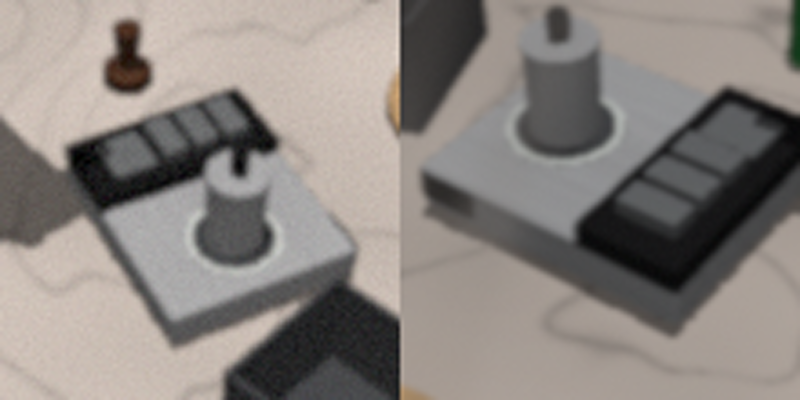

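The force profile shows the key snapping over and then bottoming at 68 mm. In both views the wide key (scene crop (128,155)) is down and the narrow keys are level and up. The beaker with its lid is upright on the plate, and the arm is clear of everything.

```bash
python3 -c "
from bench import manip
print(manip.hand_in())"
```

```text
the job is handed in; nothing more can be done
None
```

The job is handed in at about 47 s of the 64 s allowed: the beaker is on the plate, its lid is seated, the wide key is latched down with the narrow keys up, and the arm is clear. The hand-in call gave no verdict, so this rests on the camera views and force readings.

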